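# Unfold the trivet and stand the hot enamelware on its mats

## Robot

A 7-joint arm with a two-finger parallel gripper is mounted at the origin on the work surface. World frame = base frame: x ahead of the robot, y to its left, z up, the work surface at z = 0. Lengths are in m, angles in rad, forces in N, time in s.
With the tool pointing down it reaches from about 0.35 to 0.9 m from the base axis. Payload 8.1 kg.
Tool frame: the origin (TCP) lies where the fingers leave the gripper's body, on its centre line; the fingertips stand 66 mm ahead of it and the grasp point (between the pads) lies 47 mm ahead of it; z points along the fingers, y is the line along which they close (so a half turn about z gives the same grasp; the last joint's range is limited). The gripper opens to 92 mm and grips with 3 to 60 N. Pads are 19 mm wide; open, the fingers measure 130 mm over their backs; the gripper's body (75 mm by 190 mm) begins 47 mm behind the grasp point.
Start: joints at [-1.281, 0.434, 0.025, 1.573, -0.012, 1.134, -0.075], TCP at [0.239, 0.577, 0.292] pointing down, gripper open.
Joint ranges: [-2.62, 2.62], [-0.44, 2.09], [-1.27, 1.32], [0.08, 2.57], [-1.32, 4.46], [0.12, 2], [-2.74, 2.74]. Speed limits (rad/s): [2.22, 2.22, 3.01, 3.01, 3.14, 3.14, 3.14].

## Interface

Orientations are given as a rotation vector (axis times angle).
In Python, from cell import arm gives the robot as it stands.
- The arm moves only by the tool send_rows, never from a script. Its argument "motion" is text: rows parted by semicolons, each of 7 numbers parted by spaces: the closure, from 0 (fully open) to 1 (shut), then the shift along the world's x, y, z in m, then the turn, a rotation vector about the world's x, y, z in degrees. A call has 1 to 5 rows; each row shifts and turns the commanded pose from where the row before left it; what a row does not reach is not made up. A row lasts 1/8 s, in which the tool goes at most 62.5 mm and 10.7 degrees, less where a joint would pass 70% of its speed; a pose out of reach is approached as far as the arm can. A call is refused whole if a number of a shift passes 0.0625 or a number of a turn 10.7, either way. A call with a gripper value outside its range is refused whole. The fingers move at their own pace and stop on an object; "force" is the grip in N (left out, the last holds). Time passes only in rows, so rows that do not move let the fingers close. It gives the time, the measured TCP pose, the force, the opening and the grip force at its end, in the units of the state.
- arm.observe(): the state, without advancing time (a new reading comes with each control period).
- arm.get_image(name): name is "scene" or "top" or "wrist"; returns (picture, depth): 480x640x3 uint8, blue, green, red; 480x640 float32, m along the optical axis (not along the pixel's ray), 0 where there is no reading.
- arm.camera_model(name): a dict with "fx", "fy", "cx", "cy" (pixels), "view" (4x4, takes a point from world to camera coordinates). Camera axes: x right, y down, z forward; pixel columns grow to the right and rows downward; lengths in m; the calibration is good to about 2 mm. A picture is of the moment at which its call begins: read the wrist's pose just before it. camera_model takes no time and is no camera call; for the wrist camera it gives the pose at the moment of the call.
- arm.sign_off(): hands the job in; it is judged then, once.
The state is a dict: "clock": time; "joints": joint angles; "dq": joint speeds; "joint_efforts": joint torques, N m; "position": TCP position; "ee_rot": TCP orientation; "force": force on the tool from outside, world axes, zero at the start; "ft_torque": the same for the moment, N m; "width": opening from 0.0 (shut) to 1.0 (fully open); "gripper_force": force on a finger pad.
Only numpy, scipy, OpenCV 4.12 (cv2) and the standard library are available. Lean on these libraries where they do the work, as an engineer would, in place of code of your own. Each camera call takes 0.05 s, during which the arm holds its last target. There are 200 camera calls.

## Task

Keep the hot enamelware off the walnut: swing both legs of the folding trivet fully out until they snap home, and then stand the big pot by its handle centred on the trivet, so that its edge overhangs neither end of the bar. Stand every sauce crock there is on a cork coaster of its own, upright and with no edge overhanging (the wide crocks fit only the large coasters, so keep those for them). Leave the tostonera, the clear box and the spoon where they are.

Things in the scene. Friction and masses are not known exactly. Their poses are not given: they have to be found in the camera images.
- trivet: folding pot trivet of dark steel, screwed to the shelf: a fixed bar 140 mm long (its own y axis) and 14 mm wide, with two legs of the same section hinged 16 mm either side of its middle; bar and legs have their flat tops 20 mm above the shelf. Unfolded, the legs stand out along its x axis, making a cross. Origin at the middle of the bar, on the shelf
- leg_a (a joint): swing of leg a (hinged on the bar's +x side, folded towards trivet +y, swings to +x) in rad: 0 folded beside the bar, growing clockwise seen from above to 1.571 at the end stop, square to the bar. Over-centre spring: let go below about 1.1 it springs back to 0, beyond about 1.15 it snaps by itself to the end stop and is held there; takes up to about 4 N at the tab to start it
- leg_b (a joint): swing of leg b (hinged on the bar's -x side, folded towards trivet -y, swings to -x) in rad: 0 folded beside the bar, growing clockwise seen from above to 1.571 at the end stop, square to the bar. Over-centre spring: let go below about 1.1 it springs back to 0, beyond about 1.15 it snaps by itself to the end stop and is held there; takes up to about 4 N at the tab to start it
- leg_a_tab (a point): point on the axis of the upright wooden finger tab at the free end of leg a, 40 mm above the shelf; the tab is a round pin 14 mm in diameter, 80 mm from the leg's hinge axis, its top 55 mm above the shelf (35 mm above the trivet's top); pinch it from above or push it sideways
- leg_a_hinge (a point): point on the vertical hinge axis of leg a, 40 mm above the shelf
- leg_b_tab (a point): point on the axis of the upright wooden finger tab at the free end of leg b, 40 mm above the shelf; the tab is a round pin 14 mm in diameter, 80 mm from the leg's hinge axis, its top 55 mm above the shelf (35 mm above the trivet's top); pinch it from above or push it sideways
- leg_b_hinge (a point): point on the vertical hinge axis of leg b, 40 mm above the shelf
- pot: pale blue enamel cooking pot, the biggest round thing, 116 mm in diameter; lid (fixed on) up to 88 mm, above it an arched carrying handle: a round bar 12 mm thick, its level part 68 mm long along the pot's own x axis with its axis 128 mm above the foot. Two small ears at the sides. Origin at the centre of its underside, z up. About 0.5 to 0.8 kg
- wide_1: lidded pale blue enamel sauce crock, wide and low: round, straight-sided, 70 mm in diameter, body 45 mm high, then a lid up to 52 mm (fixed on), and on top a round wooden lifting knob 22 mm in diameter (from 52 to 82 mm above the foot); weighted base. Origin at the centre of its underside, z up. About 0.15 to 0.4 kg. May be absent (None)
- wide_2: lidded pale blue enamel sauce crock, wide and low: round, straight-sided, 70 mm in diameter, body 45 mm high, then a lid up to 52 mm (fixed on), and on top a round wooden lifting knob 22 mm in diameter (from 52 to 82 mm above the foot); weighted base. Origin at the centre of its underside, z up. About 0.15 to 0.4 kg. May be absent (None)
- slim_1: lidded pale blue enamel sauce crock, slim and tall: round, straight-sided, 50 mm in diameter, body 65 mm high, then a lid up to 72 mm (fixed on), and on top a round wooden lifting knob 22 mm in diameter (from 72 to 102 mm above the foot); weighted base. Origin at the centre of its underside, z up. About 0.15 to 0.4 kg. May be absent (None)
- slim_2: lidded pale blue enamel sauce crock, slim and tall: round, straight-sided, 50 mm in diameter, body 65 mm high, then a lid up to 72 mm (fixed on), and on top a round wooden lifting knob 22 mm in diameter (from 72 to 102 mm above the foot); weighted base. Origin at the centre of its underside, z up. About 0.15 to 0.4 kg. May be absent (None)
- large_1: large round cork coaster fixed to the shelf, 86 mm in diameter, 8 mm thick; origin at the centre of its underside
- large_2: large round cork coaster fixed to the shelf, 86 mm in diameter, 8 mm thick; origin at the centre of its underside
- small_1: small round cork coaster fixed to the shelf, 64 mm in diameter, 8 mm thick; origin at the centre of its underside
- small_2: small round cork coaster fixed to the shelf, 64 mm in diameter, 8 mm thick; origin at the centre of its underside
- tostonera: bystander: wooden plantain press lying open flat, 455 by 110 mm, with a round cavity; origin at the centre of its underside
- clear_box: bystander: clear plastic box with white snap lid, 96 by 156 mm, 71 mm high; origin at the centre of its underside
- spoon: bystander: wooden stirring spoon, 260 mm long, lying along its x axis
Not all that is in view belongs to the job. Leave any orange or red look-alike of the small_2 alone. Leave any yellow look-alike of the pot alone.

How it is judged:
By the outcome, as a careful person would: the job done as asked, in the order asked, and still so for the second after the job is handed in, with the robot touching nothing.
Of wide_1, wide_2, slim_1, slim_2 only 3 to 4 are there at a start; the rules pass over those that are not, and their reading is None.
At some moment in a run one of wide_1, wide_2, slim_1, slim_2 may be knocked a few centimetres aside while the robot is not near it.
It also fails if it takes over 210 s, if anything falls off the work surface, if the arm or the gripper's body presses on something with over 40 N, if the wrist force passes 120 N, or if a joint passes its speed limit or range.

## Working session

There is one attempt and no reset: what is moved stays moved. The work goes in short steps, Python scripts to look and compute and a tool call to move; the robot and the scene stay as the last step left them, time stands still between calls to the robot, and variables do not carry over. Pictures are saved under pics/ and viewed, at most 14 in all, crops included, and the job is handed in when it is done.

Besides the shell and the picture viewer there is one more tool, called as a command line: name --argument value ..., lists and objects as JSON in quotes. send_rows: Moves the arm, as the interface text tells. Its arguments: {"type":"object","properties":{"motion":{"type":"string"},"force":{"type":"number"}},"required":["motion"]}

```bash
mkdir -p pics; ls
python3 - <<'E'
from cell import arm
import cv2,numpy as np
print(arm.observe())
for n in("scene","top"):
    p,d=arm.get_image(n); cv2.imwrite(f"pics/{n}0.png",p); np.savez(f"{n}0.npz",p=p,d=d); m=arm.camera_model(n); print(n,m)
E
```

```text
pics
{'clock': 0.0, 'joints': array([-1.28058973,  0.43523078,  0.02496326,  1.57408315, -0.01161848,
        1.13400188, -0.07510314]), 'dq': array([ 0.00075471,  0.00198273, -0.00109143, -0.00050707,  0.00128793,
        0.00010405,  0.00079929]), 'joint_efforts': array([-1.85976642e-03, -6.67849159e+01,  9.84582715e-01, -3.14463794e+01,
       -6.03700010e-02,  4.30243893e-02,  1.87534156e-04]), 'position': array([0.2391186 , 0.57701088, 0.29144533]), 'ee_rot': array([-6.13133968e-01, -3.08098874e+00,  2.46125442e-03]), 'force': array([ 1.16031173,  0.01212071, -0.34836706]), 'ft_torque': array([ 0.02602233,  0.0190079 , -0.01719755]), 'gripper_force': 0.0, 'width': 0.9998839810413043}
scene {'fx': 596.1075771268382, 'fy': 596.1075771268382, 'cx': 324.3441114660304, 'cy': 241.1369597233715, 'view': array([[ 0.60139798,  0.79864737, -0.02197381, -0.29093523],
       [ 0.460655  , -0.36909181, -0.80719775, -0.20463687],
       [-0.65277671,  0.47532475, -0.58987198,  1.93754153],
       [ 0.        ,  0.        ,  0.        ,  1.        ]])}
top {'fx': 623.5075187361012, 'fy': 623.5075187361012, 'cx': 315.42404981715964, 'cy': 233.85393453344318, 'view': array([[ 0.02827351, -0.99947869,  0.01558719, -0.02371821],
       [-0.98854858, -0.03026986, -0.14783584,  0.51319966],
       [ 0.14823059, -0.01122885, -0.98888908,  1.75627646],
       [ 0.        ,  0.        ,  0.        ,  1.        ]])}
```

View pics/top0.png

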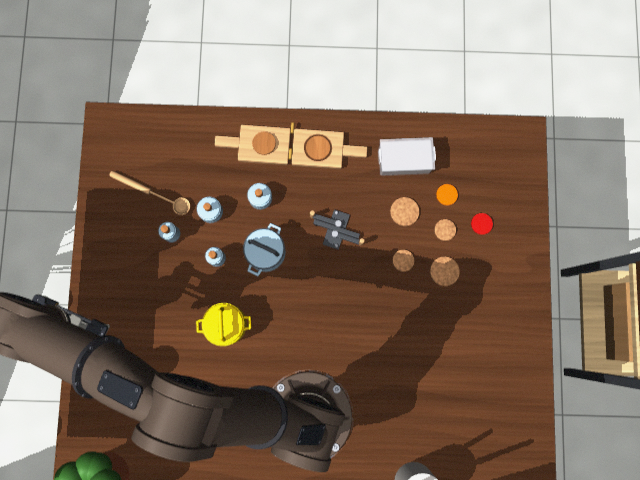

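View pics/scene0.png

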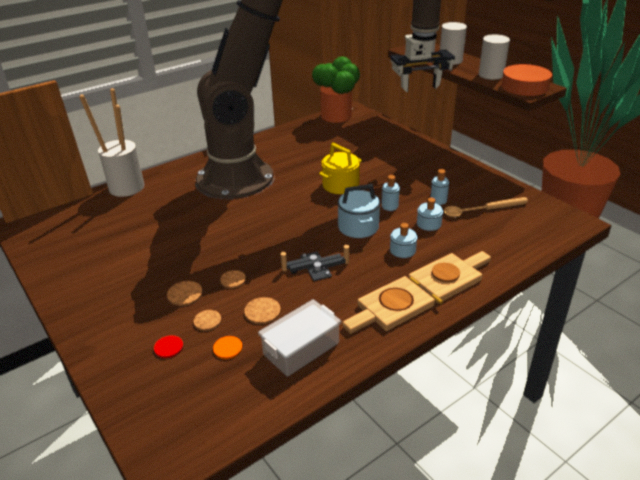

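The top view shows four crocks: wide at (209,209) and (260,195), slim at (168,231) and (214,257). The pot is at (264,249) and the trivet at (338,229). The large coasters are at (405,211) and (445,271), the small ones at (445,230) and (403,260).

```bash
cat > h.py <<'E'
import numpy as np,cv2
def cloud(p,d,m):
    v,u=np.mgrid[:480,:640]; V=np.array(m["view"])
    c=np.stack([(u-m["cx"])/m["fx"]*d,(v-m["cy"])/m["fy"]*d,d],-1)
    w=(c-V[:3,3])@V[:3,:3]
    w[d<=0]=np.nan
    return w
def proj(P,m):
    V=np.array(m["view"]);c=V[:3,:3]@np.array(P)+V[:3,3]
    return m["fx"]*c[0]/c[2]+m["cx"],m["fy"]*c[1]/c[2]+m["cy"]
E
cat > meas.py <<'E'
from cell import arm
import sys
from h import *
def meas(p,d,m):
    W=cloud(p,d,m)
    hsv=cv2.cvtColor(p,cv2.COLOR_BGR2HSV).astype(int)
    blue=(hsv[...,0]>90)&(hsv[...,0]<115)&(hsv[...,1]>50)&(hsv[...,2]>70)
    roi=np.zeros(blue.shape,bool);roi[170:300,130:500]=1
    Z=W[...,2]
    mk=(blue|(Z>.03))&roi&(Z>.01)
    n,l,s,c=cv2.connectedComponentsWithStats(mk.astype(np.uint8))
    for i in range(1,n):
        if s[i,4]<15: continue
        q=W[(l==i)]; z=np.nanmax(q[:,2]); t=q[q[:,2]>z-.012]
        # best circle from lid-level points
        print(np.round(c[i]),s[i,4],"zmax %.3f"%z,"top",np.round(t.mean(0),4),len(t),"bbmid",np.round((np.nanmin(q,0)+np.nanmax(q,0))/2,4),"size",np.round(np.ptp(q,axis=0),3))
if __name__=="__main__":
    a=np.load("top0.npz");m=arm.camera_model("top");meas(a["p"],a["d"],m)
    W=cloud(a["p"],a["d"],m);p=a["p"]
    hsv=cv2.cvtColor(p,cv2.COLOR_BGR2HSV)
    print("table z",np.nanmedian(W[290:330,300:400,2]))
    for (u,v) in[(405,211),(445,271),(445,230),(403,260)]:
        w=W[v-24:v+25,u-24:u+25]; 
        mk=(w[...,2]>.0045)&(w[...,2]<.02)
        n,l,s,c=cv2.connectedComponentsWithStats(mk.astype(np.uint8)); i=l[24,24]
        q=w[l==i];print((u,v),s[i],"z",np.median(q[:,2]),"mean",q.mean(0).round(4))
    cv2.imwrite("pics/c1.png",cv2.resize(p[180:290,150:380],None,fx=3.4,fy=3.4,interpolation=cv2.INTER_CUBIC))
E
python3 meas.py
```

```text
[403. 171.] 121 zmax 0.081 top [ 0.7007 -0.2223  0.0725] 11 bbmid [ 0.7061 -0.2667  0.0556] size [0.015 0.148 0.051]
[259. 195.] 492 zmax 0.090 top [0.6237 0.1575 0.0825] 30 bbmid [0.6227 0.1578 0.0505] size [0.069 0.07  0.08 ]
[209. 209.] 508 zmax 0.092 top [0.578  0.301  0.0846] 29 bbmid [0.5787 0.3007 0.051 ] size [0.072 0.07  0.081]
[312. 212.] 26 zmax 0.065 top [0.5745 0.0032 0.0576] 11 bbmid [0.5741 0.0031 0.0522] size [0.014 0.012 0.026]
[168. 231.] 314 zmax 0.110 top [0.508  0.4116 0.1025] 37 bbmid [0.5083 0.4122 0.0603] size [0.051 0.051 0.099]
[264. 249.] 1534 zmax 0.142 top [0.463  0.1368 0.1346] 82 bbmid [0.4629 0.1361 0.077 ] size [0.149 0.115 0.13 ]
[361. 241.] 24 zmax 0.064 top [ 0.4971 -0.1404  0.056 ] 12 bbmid [ 0.4974 -0.1405  0.0475] size [0.012 0.013 0.033]
[215. 256.] 295 zmax 0.111 top [0.4395 0.2756 0.1047] 35 bbmid [0.4396 0.2758 0.0621] size [0.049 0.051 0.098]
table z -0.00014591060374560366
(405, 211) [  5   9  33  38 524] z 0.008779227011292273 mean [ 0.5933 -0.2675  0.0094]
(445, 271) [  8   5  31  34 551] z 0.009094421705384947 mean [ 0.4222 -0.3863  0.0095]
(445, 230) [  8  12  29  23 289] z 0.00862108006916884 mean [ 0.544  -0.389   0.0093]
(403, 260) [ 14  13  23  23 308] z 0.009095539158981147 mean [ 0.4497 -0.2676  0.0095]
```

View pics/c1.png

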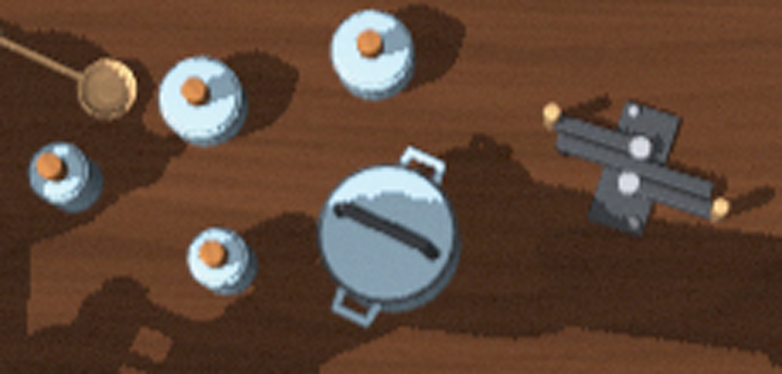

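send_rows --motion "0.5 0.028 -0.048 0 0 0 0;0.5 0.028 -0.048 0 0 0 0;0.5 0.028 -0.048 0 0 0 0;0.5 0.028 -0.048 0 0 0 0;0.5 0.028 -0.048 0 0 0 0" --force 30

```text
clock: 0.72
position: [0.3799, 0.3356, 0.2921]
ee_rot: [-0.613, -3.081, 0.0]
force: [1.7, -0.5, -0.4]
width: 0.523
gripper_force: 0.0
```

send_rows --motion "0.5 0.028 -0.048 0 0 0 0;0.5 0.028 -0.048 0 0 0 0;0.5 0.028 -0.048 0 0 0 0;0.5 0.028 -0.048 0 0 0 0;0.5 0.028 -0.048 0 0 0 0"

```text
clock: 1.35
position: [0.5198, 0.0958, 0.2921]
ee_rot: [-0.613, -3.081, -0.0]
force: [0.3, 0.3, -0.1]
width: 0.499
gripper_force: 0.0
```

send_rows --motion "0.5 0.028 -0.048 -0.02 0 0 0;0.5 0.027 -0.046 -0.03 0 0 0;0.5 0 0 -0.05 0 0 0;0.5 0 0 0 0 0 0;0.5 0 0 0 0 0 0"

```text
clock: 1.98
position: [0.5746, 0.0042, 0.1935]
ee_rot: [0.611, 3.081, 0.001]
force: [-0.2, -0.6, 0.1]
width: 0.501
gripper_force: 0.0
```

Run:
```python
from cell import arm
from h import *
m=arm.camera_model("wrist");p,d=arm.get_image("wrist")
cv2.imwrite("pics/w1.png",p);W=cloud(p,d,m)
mk=(W[...,2]>.035)&(W[...,2]<.07)
n,l,s,c=cv2.connectedComponentsWithStats(mk.astype(np.uint8))
for i in range(1,n):
    if s[i,4]>60: print(c[i].round(),s[i,4],W[l==i].mean(0).round(4),W[l==i].max(0).round(4),W[l==i].min(0).round(4))
print(arm.observe()["position"])
```

```text
[416.  91.] 3238 [0.5017 0.097  0.0595] [0.5385 0.1319 0.07  ] [0.439  0.0783 0.035 ]
[541. 227.] 7164 [0.6159 0.1515 0.0505] [0.6592 0.1928 0.07  ] [0.5884 0.1228 0.035 ]
[ 84. 228.] 657 [ 0.4977 -0.1369  0.0494] [ 0.5044 -0.1323  0.0567] [ 0.4909 -0.1465  0.035 ]
[317. 249.] 426 [0.5721 0.0048 0.0516] [0.5799 0.0108 0.0568] [ 0.5668 -0.0027  0.0352]
[0.57503798 0.00426222 0.19410305]
```

View pics/w1.png

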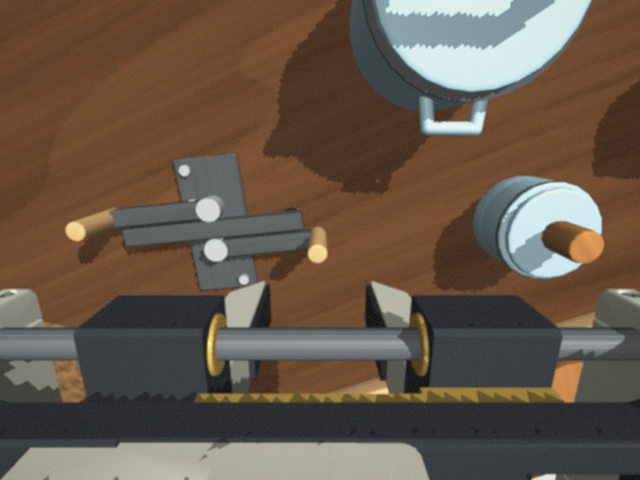

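The wrist view shows tab a at (317,249), between the fingers, and tab b at (84,228). Next I'll go down and pinch tab a.

send_rows --motion "0.5 -0.001 0 -0.05 0 0 0;0.5 0 0 -0.051 0 0 0;0.5 0 0 0 0 0 0;1 0 0 0 0 0 0;1 0 0 0 0 0 0" --force 30

```text
clock: 2.65
position: [0.5749, 0.0036, 0.0939]
ee_rot: [0.612, 3.077, 0.002]
force: [0.2, -0.1, 0.3]
width: 0.332
gripper_force: 0.0
```

send_rows --motion "1 0 0 0 0 0 0;1 0 0 0 0 0 0;1 0 0 0 0 0 0"

```text
clock: 3.02
position: [0.5741, 0.0041, 0.0923]
ee_rot: [0.612, 3.08, 0.002]
force: [-1.0, 3.2, 8.3]
width: 0.144
gripper_force: 30.0
```

send_rows --motion "1 0.0194 -0.0088 0 0 0 0;1 0.0161 -0.0132 0 0 0 0;1 0.0121 -0.0170 0 0 0 0;1 0.0073 -0.0196 0 0 0 0;1 0.0021 -0.0208 0 0 0 0"

```text
clock: 3.65
position: [0.6375, -0.0725, 0.0929]
ee_rot: [0.605, 3.069, 0.009]
force: [25.1, 7.0, -13.6]
width: 0.144
gripper_force: 30.0
```

send_rows --motion "1 -0.0034 -0.0195 0 0 0 0;1 0 0 0 0 0 0;1 0 0 0 0 0 0"

```text
clock: 4.03
position: [0.6325, -0.0977, 0.0929]
ee_rot: [0.612, 3.068, -0.001]
force: [18.6, -6.3, -9.4]
width: 0.142
gripper_force: 30.0
```

send_rows --motion "0.5 0 0 0 0 0 0;0.5 0 0 0 0 0 0;0.5 0 0 0.05 0 0 0;0.5 -0.04 -0.01 0.02 0 0 0;0.5 -0.05 -0.015 0 0 0 0"

```text
clock: 4.65
position: [0.537, -0.1203, 0.1627]
ee_rot: [0.61, 3.079, 0.001]
force: [0.3, -0.5, -0.2]
width: 0.501
gripper_force: 0.0
```

send_rows --motion "0.5 -0.045 -0.016 0 0 0 0;0.5 0 0 0 0 0 0;0.5 0 0 0 0 0 0"

```text
clock: 5.03
position: [0.4923, -0.1362, 0.1615]
ee_rot: [0.613, 3.081, 0.001]
force: [1.1, 0.3, 0.4]
width: 0.5
gripper_force: 0.0
```

```bash
cat > tabs.py <<'E'
from cell import arm
from h import *
for k in("wrist","top"):
    m=arm.camera_model(k);p,d=arm.get_image(k)
    W=cloud(p,d,m)
    mk=(W[...,2]>.035)&(W[...,2]<.075)&(abs(W[...,0]-.536)<.13)&(abs(W[...,1]+.068)<.13)
    n,l,s,c=cv2.connectedComponentsWithStats(mk.astype(np.uint8))
    for i in range(1,n):
        if s[i,4]>12: print(k,c[i].round(),s[i,4],W[l==i].mean(0).round(4))
print(arm.observe()["position"])
E
python3 tabs.py
```

```text
wrist [315. 275.] 582 [ 0.4953 -0.1392  0.051 ]
top [347. 195.] 25 [ 0.6262 -0.096   0.0532]
[ 0.49298278 -0.13592199  0.16130322]
```

send_rows --motion "0.5 0.004 -0.004 -0.04 0 0 0;0.5 0 0 -0.029 0 0 0;0.5 0 0 0 0 0 0;1 0 0 0 0 0 0;1 0 0 0 0 0 0"

```text
clock: 5.75
position: [0.4968, -0.1405, 0.0934]
ee_rot: [0.612, 3.079, 0.0]
force: [0.6, 0.5, -0.2]
width: 0.331
gripper_force: 0.0
```

send_rows --motion "1 0 0 0 0 0 0;1 0 0 0 0 0 0;1 0 0 0 0 0 0"

```text
clock: 6.12
position: [0.4966, -0.1397, 0.0928]
ee_rot: [0.612, 3.08, 0.002]
force: [1.2, 4.9, 6.4]
width: 0.142
gripper_force: 30.0
```

send_rows --motion "1 -0.0194 0.0088 0 0 0 0;1 -0.0161 0.0132 0 0 0 0;1 -0.0121 0.0170 0 0 0 0;1 -0.0073 0.0196 0 0 0 0;1 -0.0021 0.0208 0 0 0 0"

```text
clock: 6.75
position: [0.4349, -0.0632, 0.0922]
ee_rot: [-0.62, -3.074, 0.004]
force: [-9.1, -5.6, 11.3]
width: 0.144
gripper_force: 30.0
```

send_rows --motion "1 0.0034 0.0195 0 0 0 0;1 0 0 0 0 0 0;1 0 0 0 0 0 0"

```text
clock: 7.12
position: [0.4394, -0.0406, 0.092]
ee_rot: [-0.611, -3.076, -0.0]
force: [-9.4, 4.8, 10.9]
width: 0.145
gripper_force: 30.0
```

send_rows --motion "0.5 0 0 0 0 0 0;0.5 0 0 0 0 0 0;0 0 0 0.06 0 0 0;0 0 0 0.06 0 0 0;0 0 0 0.06 0 0 0"

```text
clock: 7.75
position: [0.4421, -0.0422, 0.2742]
ee_rot: [0.615, 3.08, -0.001]
force: [1.7, 0.9, -0.7]
width: 0.639
gripper_force: 0.0
```

send_rows --motion "0 -0.02 0.03 0.03 0 0 0;0 -0.02 0.03 0.0 0 0 0;0 0 0 0 0 0 0"

```text
clock: 8.12
position: [0.4014, 0.0198, 0.3027]
ee_rot: [0.608, 3.081, 0.002]
force: [0.2, -0.2, 0.1]
width: 0.962
gripper_force: 0.0
```

```bash
cat > pot.py <<'E'
from cell import arm
from h import *
for k in("wrist","top"):
    m=arm.camera_model(k);p,d=arm.get_image(k);cv2.imwrite(f"pics/p_{k}.png",p)
    W=cloud(p,d,m)
    mk=(W[...,2]>.112)&(W[...,2]<.15)&(abs(W[...,0]-.463)<.06)&(abs(W[...,1]-.137)<.06)
    q=W[mk]
    if len(q)<10: print(k,"none");continue
    (c,sz,_)=cv2.minAreaRect(q[:,:2].astype(np.float32))
    u,s,v=np.linalg.svd(q[:,:2]-q[:,:2].mean(0))
    print(k,len(q),q.mean(0),"rect",c,sz,"dir",np.degrees(np.arctan2(v[0,1],v[0,0])))
o=arm.observe();print(o["position"],o["ee_rot"],o["joints"].round(3))
E
python3 pot.py; python3 tabs.py
```

```text
wrist 1709 [0.45997759 0.13351906 0.13076696] rect (0.461932510137558, 0.13486599922180176) (0.08353953063488007, 0.012125404551625252) dir 67.01182526701066
top 86 [0.46790521 0.14760049 0.13226381] rect (0.4680423140525818, 0.14741356670856476) (0.05260886996984482, 0.011727683246135712) dir 67.43594419707273
[0.40248424 0.0179385  0.30229886] [ 6.12853324e-01  3.08056229e+00 -8.09467933e-05] [-0.443  0.045  0.28   2.073 -0.014  1.024  1.022]
wrist [281. 274.] 210 [ 0.4418 -0.0389  0.0507]
top [347. 195.] 24 [ 0.6266 -0.0959  0.0525]
[0.40268464 0.01744106 0.30206767]
```

send_rows --motion "0 0.0067 0.0131 0 0 0 -10;0 0.0067 0.0131 0 0 0 -10;0 0.0067 0.0131 0 0 0 -10;0 0.0067 0.0131 0 0 0 -10;0 0.0067 0.0131 0 0 0 -10"

```text
clock: 8.95
position: [0.4366, 0.0833, 0.3018]
ee_rot: [1.868, 2.526, -0.001]
force: [0.8, -0.5, -0.5]
width: 0.998
gripper_force: 0.0
```

send_rows --motion "0.4 0.0067 0.0131 0 0 0 -10;0.4 0.0067 0.0131 0 0 0 -10;0.4 0.0067 0.0131 0 0 0 -10;0.4 0.0064 0.0131 0 0 0 -10;0.4 0 0 -0.05 0 0 0"

```text
clock: 9.57
position: [0.4656, 0.1373, 0.2537]
ee_rot: [2.614, 1.74, 0.011]
force: [0.1, 0.6, -1.4]
width: 0.604
gripper_force: 0.0
```

send_rows --motion "0.4 0 0 0 0 0 0;0.4 0 0 0 0 0 0"

```text
clock: 9.82
position: [0.4629, 0.1356, 0.2531]
ee_rot: [2.613, 1.743, -0.0]
force: [1.2, 0.4, 0.5]
width: 0.6
gripper_force: 0.0
```

```bash
python3 pot.py
```

```text
wrist 2255 [0.46555727 0.14197396 0.13177126] rect (0.464162141084671, 0.13874757289886475) (0.08130182325839996, 0.0119388522580266) dir -113.12772231095526
top none
[0.46323524 0.13609739 0.25369953] [2.61250805 1.74396472 0.00327403] [-0.665  0.244  0.328  1.983 -0.097  0.927 -0.681]
```

View pics/p_wrist.png

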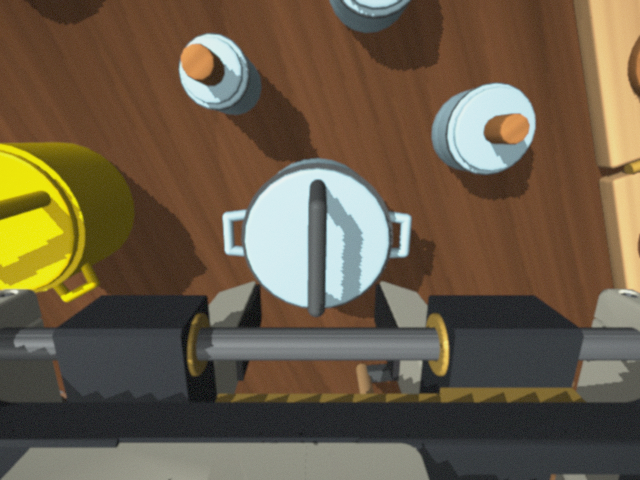

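The handle at (317,180–310) is centred between the pads and square to them. I'll go down and grip it.

send_rows --motion "0.4 0 0.001 -0.04 0 0 0;0.4 0 0 -0.037 0 0 0;0.4 0 0 0 0 0 0;1 0 0 0 0 0 0;1 0 0 0 0 0 0" --force 40

```text
clock: 10.55
position: [0.4633, 0.1376, 0.177]
ee_rot: [2.612, 1.745, 0.005]
force: [-0.1, -0.8, 0.6]
width: 0.43
gripper_force: 0.0
```

send_rows --motion "1 0 0 0 0 0 0;1 0 0 0 0 0 0;1 0 0 0 0 0 0;1 0 0 0.03 0 0 0;1 0 0 0.03 0 0 0"

```text
clock: 11.18
position: [0.4612, 0.1369, 0.235]
ee_rot: [-2.612, -1.745, 0.005]
force: [0.6, 1.8, -6.7]
width: 0.12
gripper_force: 40.0
```

send_rows --motion "1 0 0 0.035 0 0 0;1 0.008 -0.0255 0.005 0 0 0;1 0.016 -0.045 0 0 0 0;1 0.016 -0.045 0 0 0 0;1 0.016 -0.045 0 0 0 0"

```text
clock: 11.8
position: [0.5177, -0.0245, 0.2744]
ee_rot: [-2.611, -1.745, 0.003]
force: [1.1, -0.2, -6.1]
width: 0.117
gripper_force: 40.0
```

send_rows --motion "1 0.010 -0.030 0 0 0 0;1 0.0063 -0.015 0 0 0 0;1 0 0 0 0 0 0;1 0 0 0 0 0 0;1 0 0 0 0 0 0"

```text
clock: 12.42
position: [0.5343, -0.0666, 0.2751]
ee_rot: [-2.61, -1.748, 0.0]
force: [0.0, 0.7, -7.4]
width: 0.122
gripper_force: 40.0
```

Run:
```python
from cell import arm
from h import *
p,d=arm.get_image("scene");cv2.imwrite("pics/s2.png",cv2.resize(p[130:350,200:460],None,fx=3,fy=2.7))
print(arm.observe()["position"],arm.observe()["joints"].round(2))
```

```text
[ 0.53437298 -0.06682698  0.2751896 ] [-0.31  0.32  0.44  1.83 -0.16  1.02 -0.2 ]
```

View pics/s2.png

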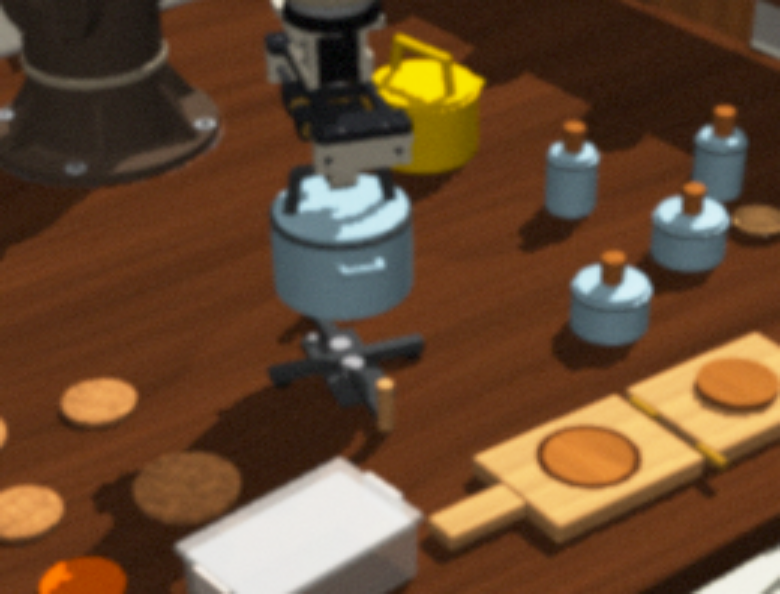

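The pot hangs level over the unfolded cross. I'll lower it now.

send_rows --motion "1 0.001 -0.0015 -0.04 0 0 0;1 0 0 -0.02 0 0 0;1 0 0 -0.01 0 0 0;1 0 0 -0.004 0 0 0;1 0 0 0 0 0 0"

```text
clock: 13.1
position: [0.5359, -0.0696, 0.2017]
ee_rot: [2.612, 1.745, 0.001]
force: [-0.5, 0.8, -6.2]
width: 0.118
gripper_force: 40.0
```

send_rows --motion "1 0 0 -0.002 0 0 0;1 0 0 -0.001 0 0 0;1 0 0 0 0 0 0"

```text
clock: 13.48
position: [0.5356, -0.0697, 0.1984]
ee_rot: [2.612, 1.745, 0.0]
force: [0.5, -0.2, -6.9]
width: 0.117
gripper_force: 40.0
```

send_rows --motion "1 0 0 -0.001 0 0 0;1 0 0 -0.001 0 0 0;1 0 0 0 0 0 0"

```text
clock: 13.85
position: [0.5355, -0.0697, 0.1961]
ee_rot: [-2.612, -1.745, 0.0]
force: [-0.9, -0.8, -7.1]
width: 0.116
gripper_force: 40.0
```

send_rows --motion "1 0 0 -0.001 0 0 0;1 0 0 -0.001 0 0 0;1 0 0 0 0 0 0"

```text
clock: 14.22
position: [0.5359, -0.0698, 0.1953]
ee_rot: [2.612, 1.745, 0.002]
force: [-4.2, 1.8, 8.2]
width: 0.118
gripper_force: 40.0
```

send_rows --motion "0.4 0 0 0 0 0 0;0.4 0 0 0 0 0 0;0.4 0 0 0.045 0 0 0;0.4 0 0 0.055 0 0 0;0.4 0.0175 0.0455 0 0 0 0"

```text
clock: 14.85
position: [0.5549, -0.0282, 0.2993]
ee_rot: [2.614, 1.732, 0.011]
force: [1.0, -0.0, -0.6]
width: 0.583
gripper_force: 0.0
```

send_rows --motion "0.5 0.0175 0.0455 0 0 0 0;0.5 0.0175 0.0455 0 0 0 0;0.5 0.0175 0.0455 -0.03 0 0 0;0.5 0.0175 0.0455 -0.03 0 0 0;0.5 0 0 0 0 0 0"

```text
clock: 15.48
position: [0.6221, 0.1631, 0.2309]
ee_rot: [-2.604, -1.752, 0.005]
force: [0.0, -0.7, -0.3]
width: 0.501
gripper_force: 0.0
```

```bash
cat > look.py <<'E'
from cell import arm
from h import *
from meas import meas
import sys
# knob under gripper: python3 look.py zlo
def knob(zlo):
    m=arm.camera_model("wrist");pos=arm.observe()["position"];p,d=arm.get_image("wrist");W=cloud(p,d,m)
    hsv=cv2.cvtColor(p,cv2.COLOR_BGR2HSV)
    mk=(W[...,2]>zlo)&(W[...,2]<zlo+.03)&(np.hypot(W[...,0]-pos[0],W[...,1]-pos[1])<.07)&(hsv[...,0]<20)&(hsv[...,1]>120)
    q=W[mk]
    if len(q)<20: print("no knob",len(q));return
    t=q[q[:,2]>np.percentile(q[:,2],95)-.004]
    c,r=cv2.minEnclosingCircle(t[:,:2].astype(np.float32))
    print("tcp",pos.round(4),"knob",np.round(c,4),"r %.4f"%r,"top",t[:,2].max(),"n",len(t),"delta",np.round(np.array(c)-pos[:2],4))
if len(sys.argv)>1 and float(sys.argv[1])>0: knob(float(sys.argv[1]))
m=arm.camera_model("top");p,d=arm.get_image("top");cv2.imwrite("pics/t_%d.png"%int(arm.observe()["clock"]*10),p);meas(p,d,m)
E
python3 look.py 0.06;ls pics
```

```text
tcp [0.6221 0.1631 0.2309] knob [0.6245 0.159 ] r 0.0099 top 0.08380158656816337 n 597 delta [ 0.0024 -0.0042]
[241. 235.] 7582 zmax 0.814 top [0.2951 0.0954 0.8063] 94 bbmid [0.4704 0.2019 0.4125] size [0.364 0.267 0.803]
[402. 171.] 116 zmax 0.078 top [ 0.7013 -0.2287  0.0706] 17 bbmid [ 0.7067 -0.2664  0.0538] size [0.016 0.148 0.048]
[338. 224.] 1599 zmax 0.166 top [ 0.5333 -0.075   0.1571] 43 bbmid [ 0.5475 -0.0692  0.0911] size [0.172 0.12  0.149]
[168. 231.] 312 zmax 0.108 top [0.5078 0.4109 0.1014] 40 bbmid [0.5089 0.4127 0.0596] size [0.052 0.051 0.097]
[326. 258.] 22 zmax 0.068 top [ 0.4434 -0.0409  0.0604] 8 bbmid [ 0.4434 -0.0403  0.0564] size [0.012 0.012 0.023]
c1.png
p_top.png
p_wrist.png
s2.png
scene0.png
t_155.png
top0.png
w1.png
```

send_rows --motion "0.5 0.001 0.001 -0.04 0 0 0;0.5 0 0 -0.04 0 0 0;0.5 0 0 -0.02 0 0 0;0.5 0 0 0 0 0 0;0.5 0 0 0 0 0 0"

```text
clock: 16.2
position: [0.625, 0.1579, 0.136]
ee_rot: [2.613, 1.743, 0.003]
force: [0.5, 0.6, 0.2]
width: 0.501
gripper_force: 0.0
```

send_rows --motion "0.5 0 0.001 -0.015 0 0 0;0.5 0 0 0 0 0 0;1 0 0 0 0 0 0;1 0 0 0 0 0 0;1 0 0 0 0 0 0" --force 35

```text
clock: 16.82
position: [0.6243, 0.1598, 0.1195]
ee_rot: [2.612, 1.745, 0.001]
force: [-0.8, -0.1, -1.1]
width: 0.232
gripper_force: 35.0
```

send_rows --motion "1 0 0 0 0 0 0;1 0 0 0.02 0 0 0;1 0 0 0.045 0 0 0;1 0 0 0.055 0 0 0;1 0 0 0.05 0 0 0"

```text
clock: 17.45
position: [0.6239, 0.1595, 0.2925]
ee_rot: [2.612, 1.744, 0.002]
force: [1.4, 0.7, -1.8]
width: 0.229
gripper_force: 35.0
```

Run:
```python
from cell import arm
from h import *
from scipy.optimize import minimize
m=arm.camera_model("top");D=[];
for i in range(4):
    p,d=arm.get_image("top");D.append(d)
W=cloud(p,np.mean(D,0),m)
hsv=cv2.cvtColor(p,cv2.COLOR_BGR2HSV).astype(float)
for n,c0,r in[("L1",(.5933,-.2675),.043),("L2",(.4222,-.3863),.043),("s1",(.544,-.389),.032),("s2",(.4497,-.2676),.032)]:
    R=np.hypot(W[...,0]-c0[0],W[...,1]-c0[1])<.075
    q=W[R]; g=p[R].sum(1).astype(float)
    def f(v,c): 
        s=1/(1+np.exp((np.hypot(q[:,0]-c[0],q[:,1]-c[1])-r)/.0015)); return -np.corrcoef(s,v)[0,1]
    for v in(np.clip(q[:,2],-.005,.015),g):
        o=minimize(lambda c:f(v,c),c0,method="Nelder-Mead",options=dict(initial_simplex=np.array(c0)+np.array([[0,0],[.006,0],[0,.006]])))
        print(n,o.x.round(4),-o.fun.round(3))
```

```text
L1 [ 0.5963 -0.2696] 0.753
L1 [ 0.595  -0.2692] 0.912
L2 [ 0.4226 -0.3879] 0.74
L2 [ 0.4227 -0.3851] 0.844
s1 [ 0.5449 -0.3903] 0.677
s1 [ 0.5433 -0.3891] 0.932
s2 [ 0.4504 -0.2669] 0.612
s2 [ 0.4494 -0.2664] 0.942
```

send_rows --motion "1 -0.0039 -0.053 0 0 0 0;1 -0.0039 -0.053 0 0 0 0;1 -0.0039 -0.053 0 0 0 0;1 -0.0039 -0.053 0 0 0 0;1 -0.0039 -0.053 0 0 0 0"

```text
clock: 18.27
position: [0.6033, -0.1065, 0.2877]
ee_rot: [-2.611, -1.744, 0.004]
force: [0.1, -0.0, -1.5]
width: 0.231
gripper_force: 35.0
```

send_rows --motion "1 -0.003 -0.0545 0 0 0 0;1 -0.003 -0.0545 0 0 0 0;1 -0.003 -0.055 0 0 0 0;1 0 0 -0.05 0 0 0;1 0 0 -0.05 0 0 0"

```text
clock: 18.9
position: [0.5944, -0.2698, 0.1868]
ee_rot: [-2.613, -1.742, 0.001]
force: [0.5, 0.3, -3.1]
width: 0.23
gripper_force: 35.0
```

send_rows --motion "1 0 0 -0.045 0 0 0;1 0 0 -0.008 0 0 0;1 0 0 0 0 0 0;1 0 0 0 0 0 0"

```text
clock: 19.4
position: [0.5965, -0.2698, 0.1382]
ee_rot: [2.61, 1.744, 0.003]
force: [-0.1, 0.3, -1.1]
width: 0.228
gripper_force: 35.0
```

send_rows --motion "1 0 0 -0.007 0 0 0;1 0 0 -0.001 0 0 0;1 0 0 -0.001 0 0 0;1 0 0 0 0 0 0"

```text
clock: 19.9
position: [0.5956, -0.2692, 0.1275]
ee_rot: [2.612, 1.745, 0.0]
force: [0.8, 0.5, 0.5]
width: 0.233
gripper_force: 35.0
```

send_rows --motion "1 0 0 -0.001 0 0 0;1 0 0 -0.001 0 0 0;1 0 0 0 0 0 0"

```text
clock: 20.27
position: [0.5956, -0.2692, 0.1274]
ee_rot: [2.612, 1.745, 0.002]
force: [-7.0, 5.1, 19.4]
width: 0.232
gripper_force: 35.0
```

send_rows --motion "0.5 0 0 0 0 0 0;0.5 0 0 0 0 0 0;0.5 0 0 0.05 0 0 0;0.5 0 0 0.055 0 0 0;0.5 0 0 0.055 0 0 0"

```text
clock: 20.9
position: [0.5953, -0.2691, 0.2866]
ee_rot: [-2.612, -1.745, 0.001]
force: [0.3, -0.3, -0.2]
width: 0.503
gripper_force: 0.0
```

send_rows --motion "0.5 -0.0016 0.0518 0 0 0 0;0.5 -0.0016 0.0518 0 0 0 0;0.5 -0.0016 0.0518 0 0 0 0;0.5 -0.0016 0.0518 0 0 0 0;0.5 -0.0016 0.0518 0 0 0 0"

```text
clock: 21.52
position: [0.5873, -0.0086, 0.2851]
ee_rot: [2.612, 1.745, -0.0]
force: [0.7, 0.4, -0.4]
width: 0.503
gripper_force: 0.0
```

send_rows --motion "0.5 -0.0016 0.0518 0 0 0 0;0.5 -0.0016 0.0518 0 0 0 0;0.5 -0.0016 0.0518 0 0 0 0;0.5 -0.0016 0.0518 0 0 0 0;0.5 -0.0016 0.0518 -0.03 0 0 0"

```text
clock: 22.15
position: [0.5807, 0.2509, 0.2569]
ee_rot: [2.612, 1.745, 0.007]
force: [0.4, -1.0, 0.0]
width: 0.502
gripper_force: 0.0
```

send_rows --motion "0.5 -0.0016 0.0518 -0.03 0 0 0;0.5 0 0 0 0 0 0;0.5 0 0 0 0 0 0"

```text
clock: 22.52
position: [0.5781, 0.3001, 0.2248]
ee_rot: [2.611, 1.745, -0.001]
force: [0.5, 0.2, -0.3]
width: 0.499
gripper_force: 0.0
```

```bash
python3 look.py 0.06;ls -t pics|head -1
```

```text
tcp [0.5781 0.3001 0.2248] knob [0.5794 0.303 ] r 0.0103 top 0.08377937506327933 n 641 delta [0.0014 0.0029]
[191. 232.] 7617 zmax 0.793 top [0.2913 0.1624 0.7862] 36 bbmid [0.4646 0.2916 0.4016] size [0.353 0.294 0.783]
[402. 171.] 114 zmax 0.077 top [ 0.7015 -0.2291  0.0699] 24 bbmid [ 0.7062 -0.2651  0.0533] size [0.015 0.146 0.047]
[338. 224.] 1591 zmax 0.163 top [ 0.5356 -0.0697  0.1544] 86 bbmid [ 0.5484 -0.0715  0.09  ] size [0.173 0.115 0.145]
[407. 209.] 520 zmax 0.099 top [ 0.5945 -0.2706  0.091 ] 33 bbmid [ 0.5959 -0.2706  0.0546] size [0.072 0.07  0.088]
[326. 258.] 22 zmax 0.067 top [ 0.4437 -0.0426  0.0614] 8 bbmid [ 0.4434 -0.0404  0.0549] size [0.012 0.011 0.025]
t_226.png
```

send_rows --motion "0.5 0.001 0.002 -0.05 0 0 0;0.5 0 0 -0.045 0 0 0;0.5 0 0 -0.0095 0 0 0;0.5 0 0 0 0 0 0;1 0 0 0 0 0 0"

```text
clock: 23.25
position: [0.5803, 0.3028, 0.123]
ee_rot: [2.613, 1.744, 0.005]
force: [0.1, 0.9, 0.2]
width: 0.436
gripper_force: 0.0
```

send_rows --motion "1 0 0 0 0 0 0;1 0 0 0 0 0 0;1 0 0 0 0 0 0;1 0 0 0.02 0 0 0;1 0 0 0.045 0 0 0"

```text
clock: 23.88
position: [0.5777, 0.302, 0.1853]
ee_rot: [2.612, 1.745, -0.007]
force: [0.6, 0.7, -2.1]
width: 0.229
gripper_force: 35.0
```

send_rows --motion "1 0 0 0.06 0 0 0;1 0 0 0.06 0 0 0;1 -0.012 -0.053 0 0 0 0;1 -0.012 -0.053 0 0 0 0;1 -0.012 -0.053 0 0 0 0"

```text
clock: 24.5
position: [0.5423, 0.1416, 0.3069]
ee_rot: [2.612, 1.745, 0.001]
force: [0.9, -1.1, -2.6]
width: 0.231
gripper_force: 35.0
```

send_rows --motion "1 -0.012 -0.053 0 0 0 0;1 -0.012 -0.053 0 0 0 0;1 -0.012 -0.053 0 0 0 0;1 -0.012 -0.053 0 0 0 0;1 -0.012 -0.053 0 0 0 0"

```text
clock: 25.12
position: [0.4821, -0.1232, 0.3068]
ee_rot: [2.612, 1.745, 0.002]
force: [-0.7, -0.2, -2.8]
width: 0.233
gripper_force: 35.0
```

send_rows --motion "1 -0.012 -0.053 0 0 0 0;1 -0.012 -0.053 0 0 0 0;1 -0.012 -0.053 0 0 0 0;1 -0.012 -0.053 0 0 0 0;1 -0.012 -0.053 0 0 0 0"

```text
clock: 25.75
position: [0.4222, -0.3879, 0.3068]
ee_rot: [2.612, 1.745, 0.001]
force: [0.3, 0.1, -2.5]
width: 0.235
gripper_force: 35.0
```

send_rows --motion "1 0 0 -0.055 0 0 0;1 0 0 -0.055 0 0 0;1 0 0 -0.045 0 0 0;1 0 0 0 0 0 0;1 0 0 0 0 0 0"

```text
clock: 26.38
position: [0.4236, -0.3873, 0.1528]
ee_rot: [2.611, 1.744, 0.001]
force: [0.3, -0.1, -2.1]
width: 0.229
gripper_force: 35.0
```

send_rows --motion "1 -0.0005 0.001 -0.018 0 0 0;1 0 0 -0.005 0 0 0;1 0 0 -0.001 0 0 0;1 0 0 0 0 0 0"

```text
clock: 26.88
position: [0.4227, -0.3853, 0.1291]
ee_rot: [2.612, 1.745, 0.003]
force: [-5.5, 7.8, 26.8]
width: 0.231
gripper_force: 35.0
```

send_rows --motion "1 0 0 -0.001 0 0 0;1 0 0 0 0 0 0;1 0 0 0 0 0 0"

```text
clock: 27.25
position: [0.4227, -0.3854, 0.129]
ee_rot: [2.612, 1.745, 0.005]
force: [-8.2, 10.2, 37.5]
width: 0.232
gripper_force: 35.0
```

send_rows --motion "1 0 0 0.002 0 0 0;0.5 0 0 0 0 0 0;0.5 0 0 0 0 0 0;0.5 0 0 0.06 0 0 0;0.5 0 0 0.06 0 0 0"

```text
clock: 27.88
position: [0.4221, -0.3853, 0.2485]
ee_rot: [-2.611, -1.744, 0.002]
force: [1.1, -0.2, 0.3]
width: 0.499
gripper_force: 0.0
```

send_rows --motion "0.5 0 0 0.045 0 0 0;0.5 0.0014 0.055 0 0 0 0;0.5 0.0014 0.055 0 0 0 0;0.5 0.0014 0.055 0 0 0 0;0.5 0.0014 0.055 0 0 0 0"

```text
clock: 28.5
position: [0.428, -0.1637, 0.2927]
ee_rot: [2.612, 1.745, 0.0]
force: [1.7, 0.4, 0.5]
width: 0.499
gripper_force: 0.0
```

send_rows --motion "0.5 0.0014 0.055 0 0 0 0;0.5 0.0014 0.055 0 0 0 0;0.5 0.0014 0.055 0 0 0 0;0.5 0.0014 0.055 0 0 0 0;0.5 0.0014 0.055 0 0 0 0"

```text
clock: 29.12
position: [0.435, 0.1113, 0.2928]
ee_rot: [2.612, 1.745, 0.001]
force: [0.2, 0.2, -0.0]
width: 0.499
gripper_force: 0.0
```

send_rows --motion "0.5 0.0014 0.055 0 0 0 0;0.5 0.0014 0.055 -0.02 0 0 0;0.5 0.0014 0.055 -0.03 0 0 0;0.5 0 0 0 0 0 0;0.5 0 0 0 0 0 0"

```text
clock: 29.75
position: [0.4393, 0.274, 0.2425]
ee_rot: [2.612, 1.745, -0.002]
force: [0.3, -0.2, 0.3]
width: 0.498
gripper_force: 0.0
```

```bash
python3 look.py 0.08;ls -t pics|head -1
```

```text
tcp [0.4393 0.274  0.2425] knob [0.4417 0.2783] r 0.0102 top 0.1024505686065733 n 75 delta [0.0023 0.0043]
[402. 171.] 115 zmax 0.077 top [ 0.701  -0.2224  0.0711] 17 bbmid [ 0.7061 -0.2652  0.0537] size [0.014 0.146 0.047]
[338. 224.] 1595 zmax 0.163 top [ 0.5361 -0.0686  0.1553] 72 bbmid [ 0.5476 -0.0715  0.0903] size [0.172 0.115 0.146]
[196. 251.] 5950 zmax 0.747 top [0.2978 0.1767 0.7378] 204 bbmid [0.4143 0.2302 0.3807] size [0.249 0.22  0.732]
[407. 209.] 516 zmax 0.101 top [ 0.5959 -0.2697  0.0927] 31 bbmid [ 0.5954 -0.2699  0.0574] size [0.071 0.07  0.087]
[326. 258.] 22 zmax 0.061 top [ 0.4441 -0.0406  0.0561] 18 bbmid [ 0.4431 -0.0404  0.0475] size [0.012 0.012 0.028]
[448. 288.] 523 zmax 0.095 top [ 0.3594 -0.3918  0.0888] 42 bbmid [ 0.3704 -0.3917  0.0531] size [0.067 0.069 0.085]
t_298.png
```

Run:
```python
import cv2
p=cv2.imread("pics/t_298.png");cv2.imwrite("pics/c2.png",cv2.resize(p[160:320,140:500],None,fx=2.2,fy=2.2,interpolation=cv2.INTER_CUBIC))
```

```text
(no output)
```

View pics/c2.png

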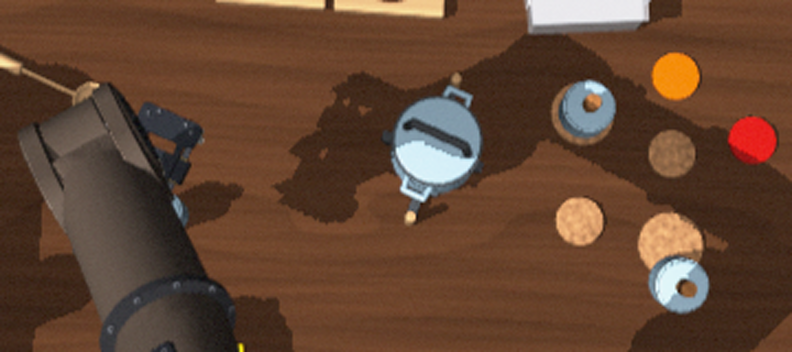

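The wide crock placed on the lower large coaster was knocked off it. It is now near (686,285) in the crop, about (0.36,-0.39). I'll put it back after this slim one.

send_rows --motion "0.5 0.001 0.003 -0.05 0 0 0;0.5 0 0 -0.04 0 0 0;0.5 0 0 -0.012 0 0 0;0.5 0 0 0 0 0 0;1 0 0 0 0 0 0"

```text
clock: 30.48
position: [0.4413, 0.2777, 0.1424]
ee_rot: [-2.613, -1.744, -0.004]
force: [-0.4, 0.4, -0.1]
width: 0.435
gripper_force: 0.0
```

send_rows --motion "1 0 0 0 0 0 0;1 0 0 0 0 0 0;1 0 0 0 0 0 0;1 0 0 0.02 0 0 0;1 0 0 0.045 0 0 0"

```text
clock: 31.1
position: [0.439, 0.2767, 0.205]
ee_rot: [2.612, 1.745, -0.007]
force: [0.8, 0.3, -1.7]
width: 0.228
gripper_force: 35.0
```

send_rows --motion "1 0 0 0.055 0 0 0;1 0 0 0.055 0 0 0;1 0.0009 -0.0544 0 0 0 0;1 0.0009 -0.0544 0 0 0 0;1 0.0009 -0.0544 0 0 0 0"

```text
clock: 31.72
position: [0.4425, 0.1126, 0.3159]
ee_rot: [-2.612, -1.746, -0.0]
force: [0.5, -0.5, -1.9]
width: 0.23
gripper_force: 35.0
```

send_rows --motion "1 0.0009 -0.0544 0 0 0 0;1 0.0009 -0.0544 0 0 0 0;1 0.0009 -0.0544 0 0 0 0;1 0.0009 -0.0544 0 0 0 0;1 0.0009 -0.0544 0 0 0 0"

```text
clock: 32.35
position: [0.447, -0.1593, 0.3159]
ee_rot: [-2.612, -1.746, -0.001]
force: [1.4, -0.4, -1.8]
width: 0.229
gripper_force: 35.0
```

send_rows --motion "1 0.0009 -0.0544 0 0 0 0;1 0.0009 -0.0544 0 0 0 0;1 0 0 -0.055 0 0 0;1 0 0 -0.055 0 0 0;1 0 0 -0.04 0 0 0"

```text
clock: 32.98
position: [0.4483, -0.266, 0.1635]
ee_rot: [-2.611, -1.744, 0.002]
force: [1.2, -0.3, -1.7]
width: 0.229
gripper_force: 35.0
```

send_rows --motion "1 0 0 -0.01 0 0 0;1 0 0 0 0 0 0;1 0 0 0 0 0 0"

```text
clock: 33.35
position: [0.4502, -0.2671, 0.1574]
ee_rot: [2.61, 1.744, 0.003]
force: [0.5, -0.6, -2.1]
width: 0.232
gripper_force: 35.0
```

send_rows --motion "1 0 0 -0.007 0 0 0;1 0 0 -0.001 0 0 0;1 0 0 -0.001 0 0 0;1 0 0 0 0 0 0"

```text
clock: 33.85
position: [0.4505, -0.2671, 0.1492]
ee_rot: [2.61, 1.744, 0.005]
force: [-3.9, 4.2, 25.0]
width: 0.229
gripper_force: 35.0
```

send_rows --motion "1 0 0 -0.001 0 0 0;1 0 0 0 0 0 0"

```text
clock: 34.1
position: [0.4506, -0.2673, 0.1492]
ee_rot: [2.61, 1.744, 0.007]
force: [-7.8, 5.4, 39.4]
width: 0.229
gripper_force: 35.1
```

send_rows --motion "1 0 0 0.002 0 0 0;0.5 0 0 0 0 0 0;0.5 0 0 0 0 0 0;0.5 0 0 0.055 0 0 0;0.5 0 0 0.055 0 0 0"

```text
clock: 34.72
position: [0.4487, -0.2663, 0.2584]
ee_rot: [-2.611, -1.744, 0.003]
force: [0.9, 0.5, -0.2]
width: 0.495
gripper_force: 0.0
```

send_rows --motion "0.5 -0.03 -0.04 0 0 0 0;0.5 -0.03 -0.042 0 0 0 0;0.5 -0.025 -0.041 -0.02 0 0 0;0.5 0 0 0 0 0 0;0.5 0 0 0 0 0 0"

```text
clock: 35.35
position: [0.3644, -0.3891, 0.2375]
ee_rot: [-2.612, -1.744, 0.0]
force: [0.1, 1.0, -0.1]
width: 0.502
gripper_force: 0.0
```

```bash
sed -i 's/roi\[170:300,130:500\]/roi[170:340,130:500]/' meas.py; python3 look.py 0.06
python3 - <<'E'
from cell import arm
from h import *
m=arm.camera_model("wrist");p,d=arm.get_image("wrist");cv2.imwrite("pics/w3.png",p);W=cloud(p,d,m)
q=W[(W[...,2]>.046)&(W[...,2]<.07)&(np.hypot(W[...,0]-.365,W[...,1]+.39)<.06)]
# lid plane
A=np.c_[q[:,:2],np.ones(len(q))];k=np.linalg.lstsq(A,q[:,2],rcond=None)[0];r=abs(A@k-q[:,2]);A=A[r<.003];q=q[r<.003];k=np.linalg.lstsq(A,q[:,2],rcond=None)[0]
print("lid plane slope",k,len(q),q.mean(0),cv2.minEnclosingCircle(q[:,:2].astype(np.float32)))
E
```

```text
tcp [ 0.3644 -0.3891  0.2375] knob [ 0.3593 -0.3915] r 0.0099 top 0.0895781725418098 n 214 delta [-0.0051 -0.0024]
[403. 171.] 119 zmax 0.076 top [ 0.7015 -0.2269  0.0699] 19 bbmid [ 0.7066 -0.2648  0.0534] size [0.015 0.145 0.046]
[338. 224.] 1600 zmax 0.165 top [ 0.5342 -0.0718  0.1564] 54 bbmid [ 0.5479 -0.0712  0.0915] size [0.171 0.115 0.147]
[407. 209.] 516 zmax 0.100 top [ 0.595  -0.2699  0.0917] 30 bbmid [ 0.5953 -0.2696  0.0559] size [0.071 0.07  0.089]
[168. 231.] 314 zmax 0.110 top [0.5082 0.4108 0.1028] 39 bbmid [0.5077 0.412  0.0604] size [0.051 0.052 0.098]
[439. 305.] 7269 zmax 0.840 top [ 0.2406 -0.0552  0.831 ] 368 bbmid [ 0.3476 -0.2303  0.4261] size [0.235 0.415 0.827]
[406. 258.] 301 zmax 0.119 top [ 0.4504 -0.268   0.1123] 33 bbmid [ 0.4515 -0.2685  0.0681] size [0.051 0.052 0.102]
[326. 258.] 25 zmax 0.062 top [ 0.4437 -0.0411  0.056 ] 17 bbmid [ 0.4456 -0.0403  0.0461] size [0.017 0.011 0.032]
[223. 322.] 1482 zmax 0.143 top [0.2514 0.2386 0.1346] 77 bbmid [0.2576 0.2396 0.0867] size [0.099 0.154 0.113]
lid plane slope [ 0.17172051 -0.00489964 -0.00706093] 3200 [ 0.36580862 -0.38946259  0.05766414] ((0.3663543462753296, -0.391183078289032), 0.033461060374975204)
```

View pics/w3.png

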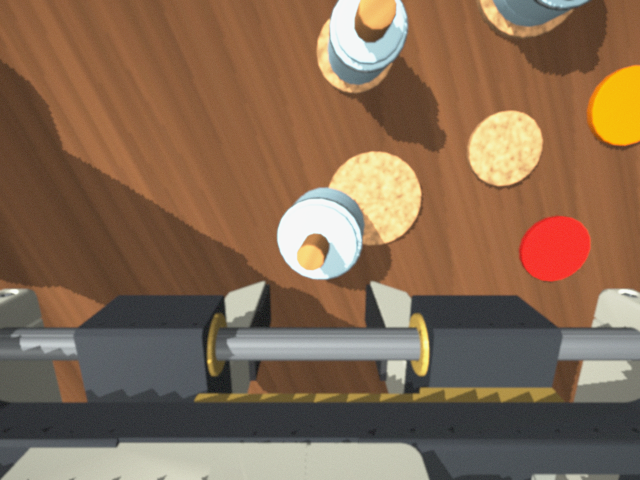

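The wrist view shows the crock leaning about 10° toward -x, with its foot on the coaster rim; the knob is at (312,250). I'll tilt the tool to match its axis.

send_rows --motion "0.4 -0.011 -0.002 -0.025 0 -5 0;0.4 -0.010 0 -0.025 0 -4.7 0;0.4 0 0 0 0 0 0;0.4 0 0 0 0 0 0"

```text
clock: 36.0
position: [0.3446, -0.3915, 0.1887]
ee_rot: [2.527, 1.691, 0.214]
force: [-0.9, -0.2, 0.3]
width: 0.601
gripper_force: 0.0
```

Run:
```python
from cell import arm
from scipy.spatial.transform import Rotation as R
o=arm.observe();print(o["position"],R.from_rotvec(o["ee_rot"]).as_matrix().round(3))
```

```text
[ 0.34461093 -0.3914793   0.18872791] [[ 0.376  0.911  0.168]
 [ 0.924 -0.381 -0.   ]
 [ 0.064  0.156 -0.986]]
```

send_rows --motion "0.4 0.004 0 -0.025 0 0 0;0.4 0.003 0 -0.020 0 0 0;0.4 0.002 0 -0.015 0 0 0;0.4 0 0 0 0 0 0;1 0 0 0 0 0 0"

```text
clock: 36.62
position: [0.3527, -0.3919, 0.1285]
ee_rot: [2.527, 1.689, 0.215]
force: [-0.6, -0.3, -0.6]
width: 0.533
gripper_force: 0.0
```

send_rows --motion "1 0 0 0 0 0 0;1 0 0 0 0 0 0;1 0 0 0 0 0 0"

```text
clock: 37.0
position: [0.3522, -0.3917, 0.1281]
ee_rot: [2.528, 1.688, 0.215]
force: [-0.1, 0.1, 1.0]
width: 0.232
gripper_force: 35.0
```

send_rows --motion "1 0 0 0.02 0 0 0;1 0 0 0.03 0 0 0;1 0 0 0.02 0 0 0;1 0 0 0 0 5 0;1 0 0 0 0 4.7 0"

```text
clock: 37.62
position: [0.3519, -0.3915, 0.1982]
ee_rot: [-2.612, -1.744, 0.003]
force: [0.0, 0.8, -3.7]
width: 0.227
gripper_force: 35.0
```

send_rows --motion "1 0 0 0 0 0 0;1 0 0 0 0 0 0"

```text
clock: 37.88
position: [0.3518, -0.3914, 0.1975]
ee_rot: [2.613, 1.745, 0.002]
force: [-0.5, 0.4, -2.8]
width: 0.229
gripper_force: 35.0
```

Run:
```python
from cell import arm
from h import *
from scipy.spatial.transform import Rotation as R
o=arm.observe();print(o["position"],R.from_rotvec(o["ee_rot"]).as_matrix()[:,2].round(3))
m=arm.camera_model("wrist");p,d=arm.get_image("wrist");W=cloud(p,d,m)
z0=o["position"][2]-.128+.052
q=W[(abs(W[...,2]-z0)<.012)&(np.hypot(W[...,0]-o["position"][0],W[...,1]-o["position"][1])<.04)]
for _ in range(3):
    A=np.c_[q[:,:2],np.ones(len(q))];k=np.linalg.lstsq(A,q[:,2],rcond=None)[0];r=abs(A@k-q[:,2]);q=q[r<max(.002,np.median(r)*2)]
print(k,len(q),q.mean(0),z0)
p,d=arm.get_image("scene");cv2.imwrite("pics/s3.png",cv2.resize(p[120:380,60:400],None,fx=2.2,fy=2.2))
```

```text
[ 0.35180251 -0.3913952   0.19750799] [ 0.001  0.    -1.   ]
[-0.06812393 -0.17099863  0.0858997 ] 4201 [ 0.3583901  -0.37659948  0.12623523] 0.1215079933854602
```

View pics/s3.png

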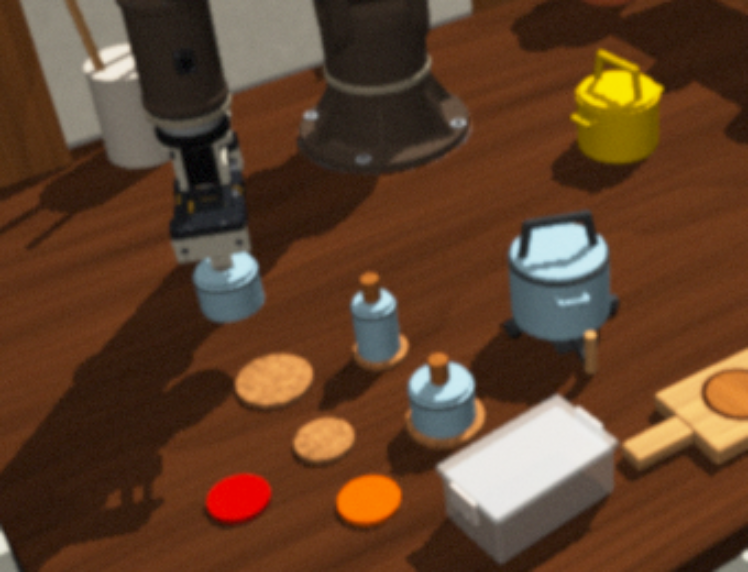

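Run:
```python
from cell import arm
from h import *
m=arm.camera_model("wrist");p,d=arm.get_image("wrist")
ms=arm.camera_model("scene");ps,ds=arm.get_image("scene")
a=cv2.resize(ps[220:280,130:200],None,fx=6,fy=6,interpolation=cv2.INTER_CUBIC);b=p[130:490]
b=cv2.resize(b,(400,360));cv2.imwrite("pics/w4.png",np.hstack([b[:350],a[:350,:400]]))
Ws=cloud(ps,ds,ms)
q=Ws[(np.hypot(Ws[...,0]-.352,Ws[...,1]+.391)<.045)&(Ws[...,2]<.15)]
print("scene crock z range",np.percentile(q[:,2],[1,5,50,95]),q.min(0),q.max(0))
q=q[(q[:,2]>.105)&(q[:,2]<.14)]
for _ in range(3):
    A=np.c_[q[:,:2],np.ones(len(q))];k=np.linalg.lstsq(A,q[:,2],rcond=None)[0];r=abs(A@k-q[:,2]);q=q[r<max(.002,np.median(r)*2)]
print(k,len(q))
```

```text
scene crock z range [-0.00503876 -0.00310347  0.08614184  0.12813721] [ 0.30842264 -0.4344827  -0.00699703] [ 0.39686408 -0.3466772   0.14983029]
[-0.14799745  0.06840667  0.20355928] 261
```

View pics/w4.png

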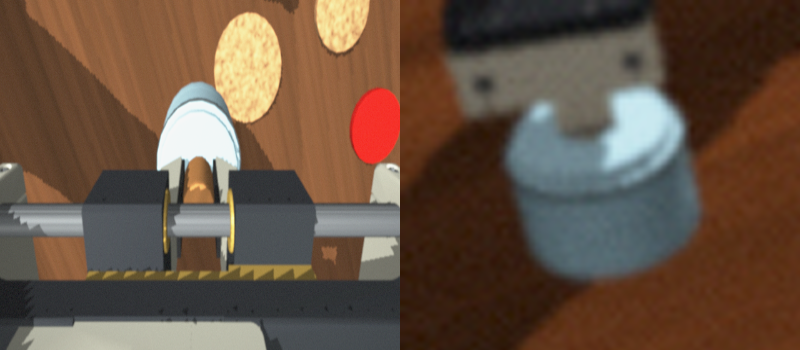

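```bash
cat > tilt.py <<'E'
from cell import arm
from h import *
pos=arm.observe()["position"]
m=arm.camera_model("wrist");D=[]
for i in range(3): p,d=arm.get_image("wrist");D.append(d)
W=cloud(p,cv2.GaussianBlur(np.median(D,0).astype(np.float32),(5,5),0),m)
du=np.roll(W,-4,1)-np.roll(W,4,1);dv=np.roll(W,-4,0)-np.roll(W,4,0)
N=np.cross(du,dv);N/=np.linalg.norm(N,axis=-1,keepdims=True)+1e-9;N*=np.sign(N[...,2:])
hsv=cv2.cvtColor(p,cv2.COLOR_BGR2HSV)
z0=pos[2]-.128+.052
mk=(abs(W[...,2]-z0)<.02)&(np.hypot(W[...,0]-pos[0],W[...,1]-pos[1])<.06)&(N[...,2]>.93)&(p[...,0].astype(int)-p[...,2]>8)&(p[...,0]>120)
n,l,s,c=cv2.connectedComponentsWithStats(mk.astype(np.uint8));i=1+s[1:,4].argmax();q=N[l==i]
print(s[i],W[l==i].mean(0).round(4),"normal",np.median(q,0).round(3),np.percentile(q,[20,80],axis=0).round(3).tolist())
E
python3 tilt.py
```

```text
[299 283   2   2   2] [ 0.3466 -0.3818  0.1267] normal [ 0.322 -0.015  0.939] [[0.317, -0.089, 0.938], [0.326, 0.06, 0.939]]
```

```bash
sed -i 's/&(N\[...,2\]>.93)&(p\[...,0\].*>120)/\&(N[...,2]>.8)\&(hsv[...,1]<110)\&(p[...,0]>110)/' tilt.py; python3 tilt.py
```

```text
[ 261  241  114   45 3311] [ 0.359  -0.3757  0.127 ] normal [-0.001 -0.001  0.998] [[-0.043, -0.043, 0.992], [0.049, 0.067, 0.999]]
```

```bash
cat >> tilt.py <<'E'
q=W[l==i]
A=np.c_[q[:,:2]-q[:,:2].mean(0),np.ones(len(q))];k=np.linalg.lstsq(A,q[:,2],rcond=None)[0];print("plane",k.round(3),"rms",np.std(A@k-q[:,2]),np.ptp(q,axis=0))
for v in range(225,300,8):
    print(v,W[v,300:345:15].round(4).tolist())
E
python3 tilt.py
```

```text
[ 261  241  114   45 3325] [ 0.3592 -0.3756  0.1269] normal [ 0.002 -0.001  0.998] [[-0.046, -0.044, 0.991], [0.056, 0.076, 0.999]]
plane [0.008 0.016 0.127] rms 0.00015169975028183247 [0.05259412 0.03395521 0.00108294]
225 [[0.3569, -0.3577, 0.1103], [0.3646, -0.3595, 0.116], [0.3714, -0.3631, 0.1129]]
233 [[0.3566, -0.3595, 0.1202], [0.3635, -0.3623, 0.1203], [0.3703, -0.3651, 0.1203]]
241 [[0.3559, -0.3618, 0.126], [0.3626, -0.3644, 0.1267], [0.3692, -0.3672, 0.1266]]
249 [[0.3545, -0.3652, 0.1271], [0.3611, -0.368, 0.127], [0.3678, -0.3707, 0.1272]]
257 [[0.3528, -0.369, 0.1269], [0.3596, -0.3717, 0.1271], [0.3663, -0.3745, 0.1272]]
265 [[0.3512, -0.3727, 0.127], [0.358, -0.3756, 0.1269], [0.3647, -0.3783, 0.1271]]
273 [[0.3495, -0.3767, 0.1266], [0.3564, -0.3794, 0.1269], [0.3632, -0.3822, 0.127]]
281 [[0.3479, -0.3805, 0.1267], [0.3551, -0.3826, 0.1287], [0.3616, -0.3862, 0.1268]]
289 [[0.3466, -0.3838, 0.1286], [0.3551, -0.3826, 0.1385], [0.361, -0.387, 0.1344]]
297 [[0.3474, -0.3833, 0.1395], [0.3551, -0.3827, 0.1469], [0.3607, -0.3868, 0.1434]]
```

The lid plane is level to within 1°, so the crock hangs upright and the apparent tilt was just perspective. I'll place it on the large coaster again.

send_rows --motion "1 0.036 0.004 0 0 0 0;1 0.036 0.0045 0 0 0 0;1 0 0 -0.03 0 0 0;1 0 0 -0.027 0 0 0;1 0 0 0 0 0 0"

```text
clock: 39.15
position: [0.4234, -0.3821, 0.1392]
ee_rot: [-2.609, -1.743, 0.002]
force: [-0.2, 0.3, -2.1]
width: 0.233
gripper_force: 35.0
```

send_rows --motion "1 0 0 0 0 0 0;1 0 0 -0.005 0 0 0;1 0 0 -0.002 0 0 0;1 0 0 -0.001 0 0 0;1 0 0 0 0 0 0"

```text
clock: 39.78
position: [0.4242, -0.383, 0.1329]
ee_rot: [2.612, 1.745, 0.0]
force: [0.1, -0.3, -2.6]
width: 0.229
gripper_force: 35.0
```

send_rows --motion "1 0 0 -0.001 0 0 0;1 0 0 -0.001 0 0 0;1 0 0 0 0 0 0"

```text
clock: 40.15
position: [0.4247, -0.3828, 0.1316]
ee_rot: [2.612, 1.745, 0.002]
force: [-0.7, 4.2, 8.3]
width: 0.232
gripper_force: 35.0
```

send_rows --motion "1 0 0 -0.001 0 0 0;1 0 0 0 0 0 0"

```text
clock: 40.4
position: [0.4249, -0.3825, 0.1313]
ee_rot: [-2.612, -1.746, -0.004]
force: [-2.4, 7.1, 19.2]
width: 0.228
gripper_force: 35.0
```

send_rows --motion "1 0 0 0.001 0 0 0;0.5 0 0 0 0 0 0;0.5 0 0 0 0 0 0;0.5 0 0 0.055 0 0 0;0.5 0 0 0.055 0 0 0"

```text
clock: 41.02
position: [0.4239, -0.383, 0.2416]
ee_rot: [-2.612, -1.744, 0.002]
force: [0.9, 0.0, 0.8]
width: 0.496
gripper_force: 0.0
```

send_rows --motion "0.5 0 0 0.055 0 0 0;0.5 0.0056 0.053 0 0 0 0;0.5 0.0056 0.053 0 0 0 0;0.5 0.0056 0.053 0 0 0 0;0.5 0.0056 0.053 0 0 0 0"

```text
clock: 41.65
position: [0.4467, -0.1695, 0.2959]
ee_rot: [2.612, 1.745, 0.001]
force: [1.1, 0.0, -0.1]
width: 0.498
gripper_force: 0.0
```

send_rows --motion "0.5 0.0056 0.053 0 0 0 0;0.5 0.0056 0.053 0 0 0 0;0.5 0.0056 0.053 0 0 0 0;0.5 0.0056 0.053 0 0 0 0;0.5 0.0056 0.053 0 0 0 0"

```text
clock: 42.28
position: [0.4747, 0.0956, 0.2959]
ee_rot: [2.612, 1.745, 0.001]
force: [1.2, -0.0, 0.2]
width: 0.501
gripper_force: 0.0
```

send_rows --motion "0.5 0.0056 0.053 0 0 0 0;0.5 0.0056 0.053 0 0 0 0;0.5 0.0056 0.053 0 0 0 0;0.5 0.0056 0.053 0 0 0 0;0.5 0.0056 0.053 0 0 0 0"

```text
clock: 42.9
position: [0.5028, 0.3606, 0.2956]
ee_rot: [2.612, 1.745, 0.0]
force: [1.3, 0.0, 0.5]
width: 0.501
gripper_force: 0.0
```

send_rows --motion "0.5 0.0056 0.053 -0.02 0 0 0;0.5 0 0 -0.03 0 0 0;0.5 0 0 0 0 0 0;0.5 0 0 0 0 0 0"

```text
clock: 43.4
position: [0.509, 0.4111, 0.2469]
ee_rot: [2.613, 1.743, 0.001]
force: [-0.0, 0.3, 0.0]
width: 0.499
gripper_force: 0.0
```

```bash
python3 look.py 0.08
```

```text
tcp [0.509  0.4111 0.2469] knob [0.511  0.4162] r 0.0094 top 0.1028165753406385 n 70 delta [0.002  0.0051]
[167. 275.] 9247 zmax 0.812 top [0.2278 0.2116 0.8043] 97 bbmid [0.4087 0.2989 0.4108] size [0.4   0.273 0.802]
[402. 171.] 116 zmax 0.078 top [ 0.7009 -0.2203  0.0713] 17 bbmid [ 0.7064 -0.2658  0.054 ] size [0.014 0.147 0.048]
[338. 224.] 1599 zmax 0.163 top [ 0.5353 -0.0709  0.1552] 74 bbmid [ 0.5473 -0.0716  0.0905] size [0.171 0.115 0.145]
[407. 209.] 516 zmax 0.099 top [ 0.5949 -0.2708  0.0912] 32 bbmid [ 0.596  -0.2699  0.0555] size [0.072 0.07  0.086]
[406. 258.] 302 zmax 0.118 top [ 0.4499 -0.2681  0.1115] 42 bbmid [ 0.4514 -0.2684  0.0658] size [0.051 0.051 0.105]
[326. 258.] 21 zmax 0.064 top [ 0.4441 -0.0407  0.0582] 11 bbmid [ 0.443  -0.0404  0.0518] size [0.012 0.012 0.024]
[446. 268.] 524 zmax 0.096 top [ 0.425  -0.3826  0.0898] 40 bbmid [ 0.4252 -0.3828  0.0547] size [0.069 0.072 0.083]
```

send_rows --motion "0.5 0.001 0.003 -0.05 0 0 0;0.5 0 0 -0.045 0 0 0;0.5 0 0 -0.0105 0 0 0;0.5 0 0 0 0 0 0;1 0 0 0 0 0 0"

```text
clock: 44.12
position: [0.5105, 0.4156, 0.1427]
ee_rot: [-2.612, -1.744, -0.006]
force: [0.7, 0.1, 0.6]
width: 0.435
gripper_force: 0.0
```

send_rows --motion "1 0 0 0 0 0 0;1 0 0 0 0 0 0;1 0 0 0 0 0 0;1 0 0 0.02 0 0 0;1 0 0 0.045 0 0 0"

```text
clock: 44.75
position: [0.5082, 0.4141, 0.2049]
ee_rot: [2.612, 1.745, -0.007]
force: [1.8, 0.1, -2.6]
width: 0.233
gripper_force: 35.0
```

send_rows --motion "1 0 0 0.06 0 0 0;1 0 0 0.06 0 0 0;1 0.0023 -0.0536 0.015 0 0 0;1 0.0023 -0.0536 0 0 0 0;1 0.0023 -0.0536 0 0 0 0"

```text
clock: 45.38
position: [0.516, 0.2521, 0.3417]
ee_rot: [2.612, 1.745, 0.002]
force: [0.3, -0.8, -2.2]
width: 0.231
gripper_force: 35.0
```

send_rows --motion "1 0.0023 -0.0536 0 0 0 0;1 0.0023 -0.0536 0 0 0 0;1 0.0023 -0.0536 0 0 0 0;1 0.0023 -0.0536 0 0 0 0;1 0.0023 -0.0536 0 0 0 0"

```text
clock: 46.0
position: [0.5272, -0.0159, 0.3414]
ee_rot: [2.613, 1.745, 0.002]
force: [0.6, 0.1, -2.6]
width: 0.231
gripper_force: 35.0
```

send_rows --motion "1 0.0023 -0.0536 0 0 0 0;1 0.0023 -0.0536 0 0 0 0;1 0.0023 -0.0536 0 0 0 0;1 0.0023 -0.0536 0 0 0 0;1 0.0023 -0.0536 0 0 0 0"

```text
clock: 46.62
position: [0.5388, -0.2835, 0.3414]
ee_rot: [2.612, 1.745, 0.001]
force: [1.1, 1.0, -1.3]
width: 0.236
gripper_force: 35.0
```

send_rows --motion "1 0.0023 -0.0536 0 0 0 0;1 0.0023 -0.0536 0 0 0 0;1 0 0 0 0 0 0;1 0 0 -0.05 0 0 0;1 0 0 -0.05 0 0 0"

```text
clock: 47.25
position: [0.5442, -0.3884, 0.2404]
ee_rot: [2.611, 1.745, 0.002]
force: [0.6, -0.3, -2.9]
width: 0.228
gripper_force: 35.0
```

send_rows --motion "1 0 0 -0.05 0 0 0;1 0 0 -0.025 0 0 0;1 0 0 0 0 0 0;1 0 0 0 0 0 0"

```text
clock: 47.75
position: [0.5445, -0.3892, 0.1672]
ee_rot: [2.61, 1.745, 0.001]
force: [0.3, 0.1, -2.1]
width: 0.231
gripper_force: 35.0
```

send_rows --motion "1 0 0 -0.012 0 0 0;1 0 0 -0.004 0 0 0;1 0 0 -0.001 0 0 0;1 0 0 0 0 0 0"

```text
clock: 48.25
position: [0.5439, -0.3891, 0.1494]
ee_rot: [2.612, 1.745, 0.001]
force: [-2.8, 2.5, 6.8]
width: 0.233
gripper_force: 35.0
```

send_rows --motion "1 0 0 -0.001 0 0 0;1 0 0 0 0 0 0"

```text
clock: 48.5
position: [0.5439, -0.3892, 0.1493]
ee_rot: [2.612, 1.745, 0.002]
force: [-3.4, 3.5, 14.9]
width: 0.228
gripper_force: 35.0
```

send_rows --motion "1 0 0 0.001 0 0 0;0.5 0 0 0 0 0 0;0.5 0 0 0 0 0 0;0.3 0 0 0.055 0 0 0;0.3 0 0 0.055 0 0 0"

```text
clock: 49.12
position: [0.5435, -0.3889, 0.259]
ee_rot: [-2.612, -1.744, 0.002]
force: [0.9, -0.6, -0.0]
width: 0.617
gripper_force: 0.0
```

send_rows --motion "0.3 0 0 0.06 0 0 0;0.3 -0.04 -0.03 0.05 0 0 0;0.3 -0.05 -0.03 0 0 0 0;0.3 -0.05 -0.02 0 0 0 0;0.3 0 0 0 0 0 0"

```text
clock: 49.75
position: [0.403, -0.4686, 0.3636]
ee_rot: [2.619, 1.733, -0.002]
force: [0.9, 0.4, -0.7]
width: 0.698
gripper_force: 0.0
```

send_rows --motion "0.3 0 0 0 0 0 0;0.3 0 0 0 0 0 0"

```text
clock: 50.0
position: [0.4099, -0.4648, 0.3621]
ee_rot: [-2.61, -1.748, -0.0]
force: [-0.0, 0.1, 0.3]
width: 0.7
gripper_force: 0.0
```

Run:
```python
from cell import arm
from h import *
m=arm.camera_model("wrist");p,d=arm.get_image("wrist");cv2.imwrite("pics/w5.png",p);np.savez("w5.npz",p=p,d=d,**{k:m[k] for k in m})
print(arm.observe()["position"])
```

```text
[ 0.40983849 -0.46475497  0.36206716]
```

View pics/w5.png

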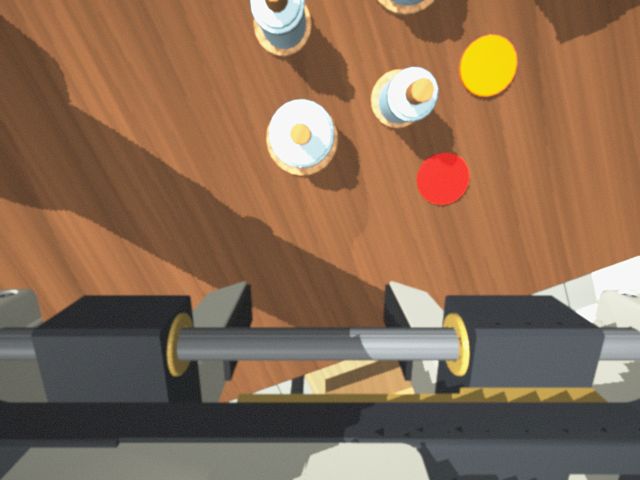

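Both slim crocks and the wide one are standing on their cork, with the wide one at (301,135). Next I'll check the margins.

Run:
```python
from h import *
from scipy.optimize import least_squares
a=np.load("w5.npz");m={k:a[k] for k in("fx","fy","cx","cy","view")};p=a["p"];W=cloud(p,a["d"],m)
hsv=cv2.cvtColor(p,cv2.COLOR_BGR2HSV)
for n,c0,rc,hl,rk in[("wide2",(.424,-.385),.043,.060,.035),("slim_s1",(.544,-.389),.032,.080,.025),("slim_s2",(.45,-.267),.032,.08,.025)]:
    R=np.hypot(W[...,0]-c0[0],W[...,1]-c0[1])
    z=W[...,2]
    obj=(R<.06)&(z>.0045)&(z<.013)
    q=W[obj][:,:2]
    h=cv2.convexHull(q.astype(np.float32))[:,0]
    f=least_squares(lambda c:np.hypot(*(h-c).T)-rc,c0,loss="soft_l1",f_scale=.001)
    k=W[(R<.05)&(abs(z-hl)<.005)][:,:2];(kc,kr)=cv2.minEnclosingCircle(k.astype(np.float32))
    t=W[(R<.05)&(abs(z-hl)<.003)];t=t[np.hypot(*(t[:,:2]-t[:,:2].mean(0)).T)>.013];A=np.c_[t[:,:2]-t[:,:2].mean(0),np.ones(len(t))];pl=np.linalg.lstsq(A,t[:,2],rcond=None)[0]
    print(n,"coaster",f.x.round(4),"res",np.abs(f.fun).mean().round(4),"lid",np.round(kc,4),"r",round(kr,4),"off mm",(1000*(np.array(kc)-f.x)).round(1),"plane",pl.round(3))
```

```text
wide2 coaster [ 0.422  -0.3866] res 0.0003 lid [ 0.425 -0.383] r 0.032 off mm [3.  3.6] plane [0.001 0.    0.06 ]
slim_s1 coaster [ 0.5441 -0.3887] res 0.0003 lid [ 0.5432 -0.3911] r 0.0223 off mm [-0.9 -2.4] plane [0.011 0.    0.08 ]
slim_s2 coaster [ 0.4497 -0.2659] res 0.0003 lid [ 0.4499 -0.2712] r 0.0216 off mm [ 0.1 -5.3] plane [0.014 0.04  0.08 ]
```

send_rows --motion "0.3 -0.04 -0.04 0.02 0 0 0;0.3 -0.04 -0.04 0 0 0 0;0.3 0 0 0 0 0 0;0.3 0 0 0 0 0 0;0.3 0 0 0 0 0 0"

```text
clock: 50.68
position: [0.3303, -0.5444, 0.382]
ee_rot: [-2.609, -1.749, -0.001]
force: [0.6, -0.5, -0.4]
width: 0.699
gripper_force: 0.0
```

```bash
python3 look.py; python3 tabs.py | grep top; f=$(ls -t pics|head -1); python3 -c "
import cv2
p=cv2.imread('pics/$f');cv2.imwrite('pics/fin.png',cv2.resize(p[100:340,90:510],None,fx=1.9,fy=1.9,interpolation=cv2.INTER_CUBIC))"
```

```text
[402. 171.] 118 zmax 0.075 top [ 0.7018 -0.2306  0.0691] 23 bbmid [ 0.7061 -0.2656  0.0526] size [0.013 0.146 0.045]
[338. 224.] 1597 zmax 0.165 top [ 0.5341 -0.0734  0.1564] 61 bbmid [ 0.5476 -0.0714  0.0888] size [0.171 0.115 0.151]
[407. 209.] 519 zmax 0.097 top [ 0.5946 -0.2703  0.0909] 37 bbmid [ 0.5961 -0.2705  0.055 ] size [0.071 0.069 0.085]
[449. 227.] 323 zmax 0.120 top [ 0.5426 -0.3908  0.1128] 30 bbmid [ 0.5432 -0.3908  0.0656] size [0.051 0.051 0.108]
[406. 258.] 303 zmax 0.117 top [ 0.4508 -0.2682  0.1097] 45 bbmid [ 0.4515 -0.2682  0.0683] size [0.051 0.052 0.098]
[326. 258.] 22 zmax 0.062 top [ 0.4439 -0.0409  0.0552] 19 bbmid [ 0.4429 -0.0403  0.0499] size [0.012 0.011 0.024]
[445. 268.] 531 zmax 0.101 top [ 0.4249 -0.3829  0.093 ] 23 bbmid [ 0.4254 -0.3822  0.0567] size [0.069 0.07  0.089]
[445. 327.] 2842 zmax 0.820 top [ 0.2446 -0.1363  0.8124] 668 bbmid [ 0.266  -0.1983  0.7641] size [0.07  0.232 0.111]
[223. 322.] 1481 zmax 0.143 top [0.2507 0.2386 0.1349] 77 bbmid [0.2575 0.239  0.0869] size [0.099 0.155 0.113]
top [347. 195.] 23 [ 0.6267 -0.0961  0.053 ]
top [320. 236.] 15 [ 0.5058 -0.0229  0.0567]
top [343. 244.] 28 [ 0.4834 -0.0889  0.0575]
top [329. 244.] 15 [ 0.4839 -0.0476  0.0551]
top [326. 258.] 22 [ 0.4433 -0.0406  0.0536]
```

View pics/fin.png

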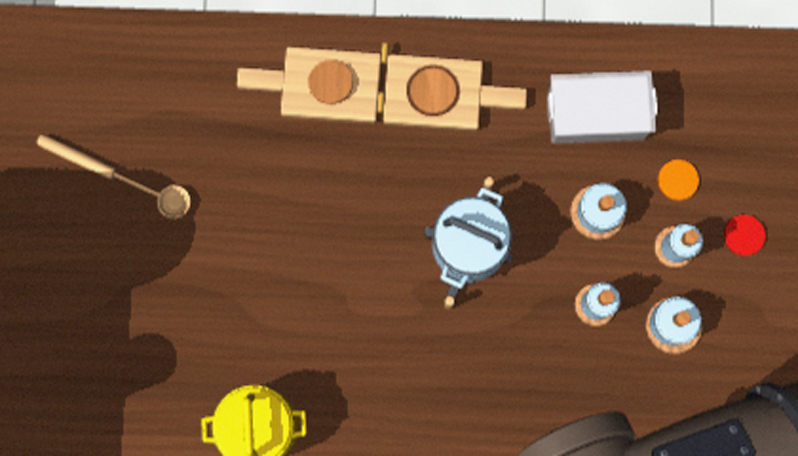

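The final view shows the pot on the open cross at (472,238), all four crocks upright on their coasters, and the bystanders untouched. I'll hand the job in.

```bash
python3 -c "
from cell import arm
print(arm.sign_off())"
```

```text
the job is handed in; nothing more can be done
None
```

I handed in the job at about 51 s: both trivet legs are swung out and locked, the pot stands centred on the trivet, and all four crocks stand upright on their own coasters. One wide crock was knocked off its coaster partway through; I put it back about 5 mm off centre, inside the 8 mm limit.

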